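# Clamp a walnut strip in the bench screw clamp

### The arm

A 6-joint arm with a two-finger parallel gripper is mounted at the origin on the work surface; the furniture and walls round the work are solid. World frame = base frame: x ahead of the robot, y to its left, z up, the work surface at z = 0. Lengths are in m, angles in rad, forces in N, time in s.
With the tool pointing down it reaches from about 0.325 to 0.9 m from the base axis. Payload 6.1 kg.
Tool frame: the origin (TCP) lies where the fingers leave the gripper's body, on its centre line; the fingertips stand 70 mm ahead of it and the grasp point (between the pads) lies ctrl.pinch_z ahead of it (ctrl.pinch_z is the distance from the TCP to the grasp point, in m); z points along the fingers, y is the line along which they close (so a half turn about z gives the same grasp; the last joint's range is limited). The gripper opens to 87 mm and grips with 3 to 60 N. Pads are 19 mm wide; open, the fingers measure 117 mm over their backs; the gripper's body (75 mm by 190 mm) begins 51 mm behind the grasp point.
Start: joints at [1.12, 0.22, 1.526, -0, 1.395, -0.126], TCP at [0.199, 0.592, 0.292] pointing down, gripper open.
Joint ranges: [-2.98, 2.98], [-0.91, 2.08], [0.09, 2.57], [-1.24, 4.39], [0.2, 2.65], [-2.68, 2.68]. Speed limits (rad/s): [2.57, 2.57, 3.01, 3.14, 3.14, 3.14].

### API

Orientations are given as a unit quaternion [x, y, z, w].
In Python, from rig import ctrl, grab_frame, calibration, ticket gives the robot as it stands. The module is installed in compiled form; this text tells all that it offers.
- The arm moves only by the tool carry_out, never from a script. Its argument "increments" is a list of rows, each an object of numbers: "tx", "ty", "tz": the shift along the tool's x, y, z in m; "wx", "wy", "wz": the turn, a rotation vector about the tool's x, y, z in degrees; "grip": the finger opening in m, from 0 to 0.087. A call has 1 to 20 rows; each row shifts and turns the commanded pose from where the row before left it, along the tool's axes as they then stand; what a row does not reach is not made up. A row lasts 1/12 s, in which the tool goes at most 41.7 mm and 7.16 degrees, less where a joint would pass 70% of its speed; a pose out of reach is approached as far as the arm can. A call with a gripper value outside its range is refused whole. The fingers move at their own pace and stop on an object; "squeeze" is the grip in N (left out, the last holds). Time passes only in rows, so rows that do not move let the fingers close. It gives the time, the measured TCP pose, the force, the opening and the grip force at its end, in the units of the state.
- ctrl.get_obs(): the state, without advancing time (a new reading comes with each control period).
- grab_frame(name): name is "scene" or "top"; returns (picture, depth): 480x640x3 uint8, blue, green, red; 480x640 float32, m along the optical axis (not along the pixel's ray), 0 where there is no reading.
- calibration(name): a dict with "fx", "fy", "cx", "cy" (pixels), "R" (3x3) and "t" (3): a world point X has camera coordinates R X + t. Camera axes: x right, y down, z forward; pixel columns grow to the right and rows downward; lengths in m; the calibration is good to about 2 mm. A picture is of the moment at which its call begins. calibration takes no time and is no camera call.
- ticket.hand_in(): hands the job in; it is judged then, once.
The state is a dict: "t": time; "joint_positions": joint angles; "joint_vel": joint speeds; "tau": joint torques, N m; "tool_pos": TCP position; "eef_rot": TCP orientation; "ft_force": force on the tool from outside, world axes, zero at the start; "wrist_torque": the same for the moment, N m; "gripper_width": opening from 0.0 (shut) to 1.0 (fully open); "finger_force": force on a finger pad.
Only numpy, scipy, OpenCV 4.12 (cv2) and the standard library are available. Lean on these libraries where they do the work, as an engineer would, in place of code of your own. Each camera call takes 0.05 s, during which the arm holds its last target. There are 200 camera calls.

### The job

Slide the walnut strip under the foot of the screw clamp until its end rests against the stop and its long edge lies along the fence, flat on the bed. Then turn the T-handle clockwise, in several grips, until its resistance clearly rises and the strip is held firmly, but stop before you over-tighten it and crush the wood; let go of everything.

Things in the scene. Friction and masses are not known exactly. Their poses are not given: they have to be found in the camera images.
- strip_center (a point): centre of the loose dark walnut strip, 35 x 300 x 14 mm, about 0.1 kg, lying flat on the table (the point is half-way up, 7 mm above what the strip rests on). Its y axis runs along the 300 mm length, z is up; its two ends are alike.
- strip: the same walnut strip; origin at the centre of its underside, axes as for strip_center. Beware of the closed black tool case that stands between the robot and the clamp, to the strip's right: world x 0.21 to 0.47 m, y -0.25 to 0.18 m, 0.18 m tall with a handle up to 0.23 m; carry things over or round it.
- clamp: steel screw clamp bolted to the table. Origin on the table, on the screw's axis; z up, +y along the strip's lane towards its open end. Bed plate x -40 to 85 mm, y -40 to 150 mm, top 12 mm above the table. A grey column (x 44 to 76 mm) carries an arm over the lane: y within 18 mm, x -18 to 76 mm, z 59 to 81 mm. The strip goes in lengthwise along -y, sliding on the bed under the foot.
- fence (a point): middle of the inner face of the fence, a low bar on the bed along the lane's +x side: face at clamp x = +17.5 mm, y from -30 to 55 mm, 10 mm tall above the bed. The lane has no wall on its -x side. Axes as the clamp's.
- stop (a point): middle of the face of the end stop, a low bar across the lane: face at clamp y = -30 mm, 10 mm tall above the bed. Axes as the clamp's.
- seat (a point): the point on the clamp where the strip's centre lies when the strip is fully home: clamp x = 0, y = 120 mm, z = 19 mm (half-way up the strip on the bed). Its y axis is the direction of the strip's length.
- t_bar (a point): centre of the T-handle's cross bar, on the screw axis about 135 mm above the table. The bar is 90 mm long along this point's x axis, 12 mm wide, 14 mm high, with 17 mm balls at its ends; below it the 10 mm screw shaft is free down to a boss at 90 mm. Clockwise seen from above tightens: bar and foot sink 16 mm a turn (2.55 mm per rad).
- boss (a point): top of the round boss (30 mm) in which the screw runs, on its axis, 90 mm above the table. The screw turns with a steady friction of 0.22 N m and stays where it is left. Once the foot presses the strip the turning moment rises by about 0.13 N m (and the press by about 50 N) per rad: 0.07 N m above the running friction is just firm, 0.12 is right, above 0.2 the wood is crushed.
- foot: the screw's foot, 23 mm round, on a stiff spring (20 N/mm), under the arm; it does not turn. Its origin lies on the screw axis near table height and tells nothing of the gap: the pad that meets the strip is threaded onto it and its setting differs, so that at first the pad stands 2.5 to 6.7 mm above a strip on the bed. The contact must be felt.
- t_handle (a joint): angle of the screw in rad, growing clockwise seen from above (tightening); between -0.2 and 0.2 at the start. It tells nothing of the gap, as the foot's pad is set differently each time. The friction of 0.22 N m acts against whichever way the handle last crept, so moments read at a standstill may lie that much to either side of zero: compare readings taken alike.

How it is judged:
On the way:
1. the strip lies home on the bed, against stop and fence, not yet clamped (y of strip_center in the frame of seat between -0.003 and 0.003 m and x of strip_center in the frame of seat between -0.005 and 0.005 m and z of strip_center in the frame of seat below 0.003 m and angle between the y axis of strip and the y axis of clamp, either way round below 0.035 rad and contact force between foot and strip below 3 N), for 0.2 s.
At the end, for the whole second after the job is handed in: The strip lies at rest on the bed with its end within 3 mm of the stop, its middle within 5 mm of the line along the fence, turned less than 0.035 rad from it, and the foot presses it with more than 25 N (and never more than 80 N) (y of strip_center in the frame of seat between -0.003 and 0.003 m and x of strip_center in the frame of seat between -0.005 and 0.005 m and z of strip_center in the frame of seat below 0.003 m and angle between the y axis of strip and the y axis of clamp, either way round below 0.035 rad and contact force between foot and strip above 25 N and linear speed of strip below 0.01 m/s); the robot touches nothing.
It fails at once if the strip is crushed: the foot presses it with more than 80 N (contact force between foot and strip above 80 N).
It also fails if it takes over 72 s, if anything falls off the work surface, if the arm or the gripper's body presses on something with over 40 N, if the wrist force passes 120 N, or if a joint passes its speed limit or range.

## Working session

There is one attempt and no reset: what is moved stays moved. The work goes in short steps, Python scripts to look and compute and a tool call to move; the robot and the scene stay as the last step left them, time stands still between calls to the robot, and variables do not carry over. Pictures are saved under pics/ and viewed, at most 10 in all, crops included, and the job is handed in when it is done.

Besides the shell and the picture viewer there is one more tool, called after "Emit:" by a JSON object that holds its "name" and its "arguments", one argument or row to a line. carry_out: Moves the arm, as the interface text tells. Its arguments: {"type":"object","properties":{"increments":{"type":"array"},"squeeze":{"type":"number"}},"required":["increments"]}

```bash
mkdir -p pics; cat > h.py <<'E'
import numpy as np,cv2
from rig import ctrl,grab_frame,calibration,ticket
def pts(name):
    im,d=grab_frame(name);c=calibration(name)
    v,u=np.mgrid[0:480,0:640]
    P=np.stack([(u-c['cx'])/c['fx']*d,(v-c['cy'])/c['fy']*d,d],-1)
    W=(P-np.array(c['t']))@np.array(c['R']); W[d==0]=np.nan
    return im,d,W
E
python3 - <<'E'
from h import *
print(ctrl.get_obs(),ctrl.pinch_z)
for n in("scene","top"):
    im,d,W=pts(n); cv2.imwrite(f"pics/{n}0.png",im); np.savez(f"{n}0.npz",im=im,W=W); c=calibration(n);print(n,c)
E
```

```text
{'t': 0.0, 'joint_positions': array([ 1.11993046e+00,  2.21236264e-01,  1.52761071e+00,  2.09991157e-05,
        1.39471951e+00, -1.26078071e-01]), 'joint_vel': array([-0.00021802, -0.00103709,  0.00022704,  0.00170954, -0.00042821,
       -0.00063892]), 'tau': array([ 1.29629876e-03, -4.94588363e+01, -3.87393880e+01,  6.99578575e-02,
        5.63841581e-02, -1.49339307e-04]), 'tool_pos': array([0.19921164, 0.59188302, 0.29113107]), 'eef_rot': array([ 1.61682814e-01,  9.86842284e-01, -9.43195340e-04, -2.90673556e-04]), 'ft_force': array([-1.01539368, -0.34146668,  0.1009642 ]), 'wrist_torque': array([ 0.01489082, -0.01482838, -0.01694034]), 'finger_force': 0.0, 'gripper_width': 1.0006632160576932} 0.051
scene {'fx': 582.601421478056, 'fy': 582.601421478056, 'cx': 314.0882877742574, 'cy': 236.76060875347608, 'R': array([[ 0.49231499,  0.87041104,  0.00325296],
       [ 0.78369555, -0.44163528, -0.4367832 ],
       [-0.37874429,  0.21758425, -0.89956092]]), 't': array([-0.39571551, -0.33421049,  1.32471824])}
top {'fx': 479.80633220380355, 'fy': 479.80633220380355, 'cx': 323.9180056666828, 'cy': 241.69908794854757, 'R': array([[ 0.02893189, -0.99953241, -0.00989505],
       [-0.98495643, -0.02682002, -0.17070885],
       [ 0.17036364,  0.01468513, -0.98527183]]), 't': array([0.13823707, 0.57841507, 0.95258306])}
```

View pics/scene0.png

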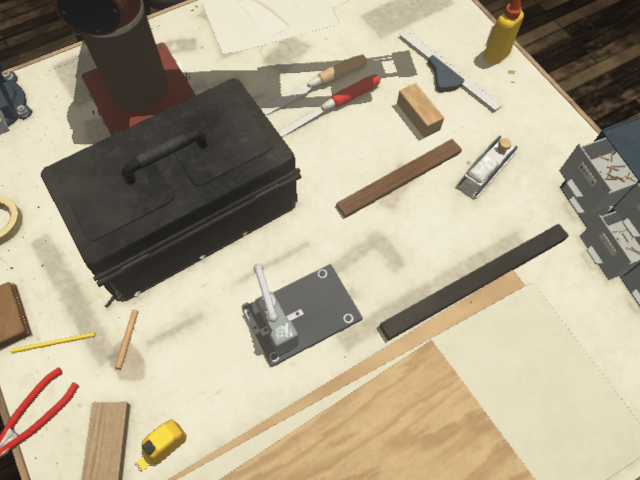

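View pics/top0.png

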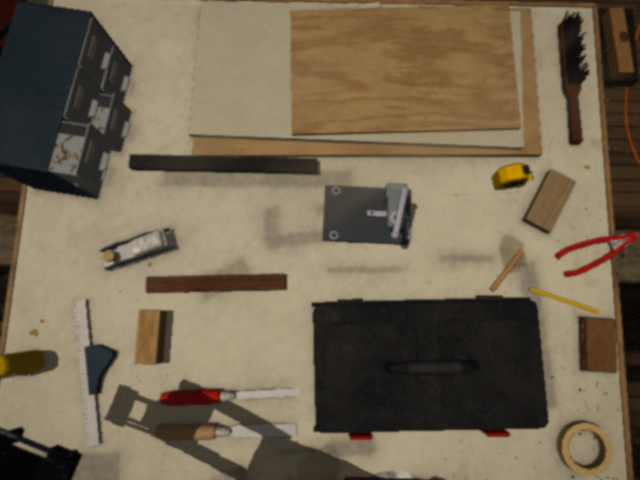

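The scene picture shows the walnut strip from (340,210) to (460,147), with the clamp plate around (300,315) and the T-bar from (260,267) to (272,318). The top picture shows the strip at (146–287, 284) and the bed at (323–410, 185–245). Next I measure these.

```bash
cat > m.py <<'E'
from h import *
def rect(p): 
    r=cv2.minAreaRect(p.astype(np.float32)); return np.round(r[0],4),np.round(r[1],4),round(r[2],2)
for n,box in(("scene",(330,135,470,225)),("top",(135,265,300,300))):
    z=np.load(n+"0.npz");im,W=z['im'],z['W']
    u0,v0,u1,v1=box;w=W[v0:v1,u0:u1].reshape(-1,3);c=im[v0:v1,u0:u1].reshape(-1,3).astype(int)
    m=(w[:,2]>.010)&(w[:,2]<.018)&(c.sum(1)<300)
    m2=np.isfinite(w[:,2]);print(n,'strip',m.sum(),rect(w[m][:,:2]),np.median(w[m],0))
    # clamp
    w=W.reshape(-1,3);reg=(w[:,0]>.42)&(w[:,0]<.75)&(w[:,1]>-.2)&(w[:,1]<.25)
    for lo,hi in((.008,.016),(.019,.025),(.055,.09),(.085,.1),(.125,.16)):
        m=reg&(w[:,2]>lo)&(w[:,2]<hi)&((w[:,0]>.5))
        if m.sum()>5: print(lo,hi,m.sum(),rect(w[m][:,:2]),np.nanmin(w[m],0).round(3),np.nanmax(w[m],0).round(3))
E
python3 m.py
python3 - <<'E'
import cv2
a=cv2.imread('pics/scene0.png')[255:375,230:370];b=cv2.imread('pics/top0.png')[175:255,310:420]
cv2.imwrite('pics/c.png',cv2.hconcat([cv2.resize(a,(467,400)),cv2.resize(b,(330,400))]))
E
```

```text
scene strip 858 (array([0.5204, 0.3848]), array([0.0968, 0.2974]), 1.78) [0.49385298 0.38646578 0.01346774]
0.008 0.016 4675 (array([0.6016, 0.099 ]), array([0.2573, 0.2591]), 78.35) [ 0.5   -0.033  0.008] [0.75  0.25  0.016]
0.019 0.025 522 (array([0.6646, 0.1115]), array([0.3107, 0.1306]), 74.74) [ 0.593 -0.031  0.019] [0.75  0.25  0.025]
0.055 0.09 1005 (array([0.653 , 0.0081]), array([0.044 , 0.0941]), 88.03) [ 0.606 -0.015  0.055] [0.7   0.029 0.09 ]
0.085 0.1 109 (array([0.6507, 0.0064]), array([0.0289, 0.0818]), 85.37) [ 0.609 -0.009  0.085] [0.693 0.023 0.093]
0.125 0.16 469 (array([0.6237, 0.0084]), array([0.0166, 0.106 ]), 78.4) [ 0.572 -0.009  0.13 ] [0.676 0.025 0.146]
top strip 2158 (array([0.4857, 0.386 ]), array([0.0351, 0.2969]), 2.84) [0.48547553 0.38504581 0.01371139]
0.008 0.016 3589 (array([0.6189, 0.1096]), array([0.2789, 0.2368]), 89.73) [ 0.501 -0.03   0.008] [0.738 0.25  0.016]
0.019 0.025 379 (array([0.6857, 0.1024]), array([0.3174, 0.0504]), 62.03) [ 0.592 -0.03   0.019] [0.75  0.25  0.025]
0.055 0.09 590 (array([0.6514, 0.0093]), array([0.0436, 0.0955]), 89.46) [ 0.604 -0.013  0.055] [0.699 0.031 0.09 ]
0.085 0.1 74 (array([0.635 , 0.0107]), array([0.0512, 0.0267]), 1.41) [ 0.609 -0.003  0.085] [0.661 0.024 0.097]
0.125 0.16 372 (array([0.6214, 0.0103]), array([0.0161, 0.1057]), 78.0) [ 0.57  -0.007  0.129] [0.673 0.027 0.146]
```

View pics/c.png

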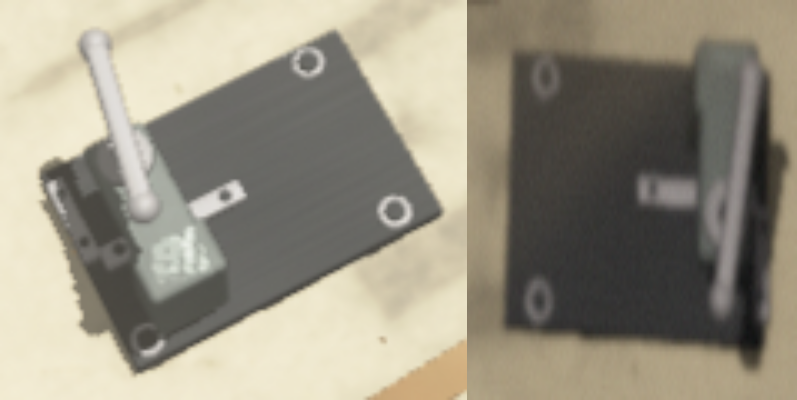

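The crops show the bar tilted about 12° across the arm, the fence bar beyond the arm and four bolts on the bed plate. I fit the plate's orientation next.

```bash
cat > m2.py <<'E'
from h import *
from m import rect
for n in("scene","top"):
    z=np.load(n+"0.npz");im,W=z['im'].astype(int),z['W']
    m=(W[...,2]>.006)&(W[...,2]<.018)&(im.sum(2)<330)&(W[...,0]>.56)&(W[...,0]<.74)&(W[...,1]>-.06)&(W[...,1]<.19)
    m=m.astype(np.uint8);k,l,s,_=cv2.connectedComponentsWithStats(m)
    i=1+np.argmax(s[1:,4]);w=W[l==i];print(n,s[i],rect(w[:,:2]),w.min(0).round(4),w.max(0).round(4))
    # edges by line fit: +y end edge as fn of x, -x edge as fn of y
    for ax,lo,hi,f in((0,.6,.69,max),(1,.03,.14,min)):
        o=1-ax;e=[]
        for a in np.arange(lo,hi,.004):
            q=w[abs(w[:,ax]-a)<.002]
            if len(q)>2:e.append((a,f(q[:,o])))
        e=np.array(e);p=np.polyfit(e[:,0],e[:,1],1);print('edge',ax,p, np.polyval(p,(lo+hi)/2),np.std(e[:,1]-np.polyval(p,e[:,0])))
    m=(W[...,2]>.0185)&(W[...,2]<.026)&(W[...,0]>.56)&(W[...,0]<.70)&(W[...,1]>-.06)&(W[...,1]<.16)
    print('low bars',m.sum(),rect(W[m][:,:2]),W[m].min(0),W[m].max(0))
    q=W[m];q=q[q[:,1]>.025];print('fence',len(q),q.min(0),q.max(0))
E
python3 m2.py | sed -n '13,$p'
```

```text
scene [ 255  266  107  100 4211] (array([0.6484, 0.0618]), array([0.1877, 0.1237]), 88.91) [ 0.5865 -0.033   0.006 ] [0.7118 0.1556 0.018 ]
edge 0 [-0.0204947   0.16745806] 0.1542389838970097 0.0007206677268372629
edge 1 [-0.0769647   0.60057085] 0.5940288545062149 0.019826706703840936
low bars 327 (array([0.6486, 0.0523]), array([0.1687, 0.106 ]), 88.41) [ 0.59345991 -0.03117495  0.0185011 ] [0.69977202 0.13808504 0.02592335]
fence 110 [0.59794435 0.02565504 0.0185011 ] [0.69977202 0.13808504 0.02556251]
top [ 322  185   87   60 3573] (array([0.6458, 0.0651]), array([0.1884, 0.1258]), 88.65) [ 0.5807 -0.0276  0.0061] [0.7103 0.16   0.0178]
edge 0 [-0.03151384  0.17839976] 0.1580733283221401 0.0007804287958393829
edge 1 [0.02366254 0.58199733] 0.5840086422502591 0.00043863501113585097
low bars 209 (array([0.6596, 0.0469]), array([0.1966, 0.0493]), 59.85) [ 0.59193454 -0.03053919  0.01850564] [0.69788068 0.13833708 0.02584809]
fence 97 [0.63952203 0.02595353 0.01872591] [0.69788068 0.13833708 0.02584809]
```

Emit:
{"name": "carry_out", "arguments": {
  "increments": [
    {"tx":-0.0322,"ty":-0.0062,"tz":0.015},
    {"tx":-0.0322,"ty":-0.0062,"tz":0.015},
    {"tx":-0.0322,"ty":-0.0062,"tz":0.015},
    {"tx":-0.0322,"ty":-0.0062,"tz":0.015},
    {"tx":-0.0322,"ty":-0.0062,"tz":0.015},
    {"tx":-0.0322,"ty":-0.0062,"tz":0.015},
    {"tx":-0.0322,"ty":-0.0062,"tz":0.015},
    {"tx":-0.0322,"ty":-0.0062,"tz":0.015},
    {"tx":-0.0322,"ty":-0.0062,"tz":0.015},
    {"tx":-0.0322,"ty":-0.0062,"tz":0.015},
    {"wz":6.86},
    {"wz":6.86},
    {"wz":6.86},
    {"wz":6.86},
    {"wz":6.86},
    {"wz":6.86},
    {"wz":6.86},
    {"wz":6.86},
    {"wz":6.86},
    {"wz":6.86}
  ],
  "squeeze": 35
}}

```text
$.increments[0]: bad value
```

```bash
cat >> h.py <<'E'
from scipy.spatial.transform import Rotation as Rt
def go(x,y,z,yaw,half=True):
    "tool increments to reach TCP x,y,z with tool-y at world angle yaw (deg)"
    o=ctrl.get_obs();R=Rt.from_quat(o['eef_rot']).as_matrix()
    c,s=np.cos(np.radians(yaw)),np.sin(np.radians(yaw))
    T=np.array([[-s,c,0],[c,s,0],[0,0,-1]]).T if 0 else np.column_stack([[-s,c,0],[c,s,0],[0,0,-1]])
    print('t',round(o['t'],2),'pos',o['tool_pos'].round(4),'d_tool(m)',(R.T@(np.array([x,y,z])-o['tool_pos'])).round(4),
     'rotvec deg',Rt.from_matrix(R.T@T).as_rotvec(degrees=True).round(2),'F',o['ft_force'].round(2),'M',o['wrist_torque'].round(3),'w',round(o['gripper_width'],3),'ff',round(o['finger_force'],1),'j6',o['joint_positions'][5].round(3))
E
python3 - <<'E'
from h import *
go(.4847,.430,.072,2.84)
im,d,W=pts("top");cv2.imwrite("pics/a.png",im[200:300,110:310])
z=np.load("top0.npz");W=z['W']
# bolts / label heights on plate
for (u,v) in((376,213),(336,191),(335,234)): print(W[v-3:v+4,u-6:u+7].reshape(-1,3).max(0).round(4),W[v,u].round(4))
z=np.load("scene0.npz");W=z['W']
for (u,v) in((297,316),(323,273),(348,318)): print(W[v-3:v+4,u-6:u+7].reshape(-1,3).max(0).round(4),W[v,u].round(4))
E
```

```text
t 0.1 pos [0.1993 0.5919 0.2913] d_tool(m) [-0.3222 -0.062   0.2193] rotvec deg [-9.000e-02  5.000e-02  6.855e+01] F [ 1.02 -0.1  -0.67] M [ 0.031 -0.004  0.03 ] w 1.001 ff 0.0 j6 -0.126
[0.6555 0.0568 0.0258] [0.6457 0.0436 0.021 ]
[0.7036 0.145  0.0194] [0.695  0.1316 0.0136]
[0.6058 0.1446 0.0181] [0.5982 0.1314 0.0144]
[0.6604 0.0623 0.0265] [0.653  0.0493 0.0248]
[nan nan nan] [0.5987 0.1355 0.0132]
[0.7102 0.1438 0.0188] [0.7003 0.1302 0.0175]
```

Emit:
{"name": "carry_out", "arguments": {
  "increments": [
    {"tx":-0.0322,"ty":-0.0062,"tz":0.015,"wx":0,"wy":0,"wz":0,"grip":0.087}
  ],
  "squeeze": 35
}}

```text
t: 0.23
tool_pos: [0.225, 0.5792, 0.28]
eef_rot: [0.159, 0.987, 0.003, -0.0]
ft_force: [-0.1, 1.3, -0.2]
gripper_width: 1.001
finger_force: 0.0
```

Emit:
{"name": "carry_out", "arguments": {
  "increments": [
    {"tx":-0.0322,"ty":-0.0062,"tz":0.015,"wx":0,"wy":0,"wz":0,"grip":0.087},
    {"tx":-0.0322,"ty":-0.0062,"tz":0.015,"wx":0,"wy":0,"wz":0,"grip":0.087},
    {"tx":-0.0322,"ty":-0.0062,"tz":0.015,"wx":0,"wy":0,"wz":0,"grip":0.087},
    {"tx":-0.0322,"ty":-0.0062,"tz":0.015,"wx":0,"wy":0,"wz":0,"grip":0.087},
    {"tx":-0.0322,"ty":-0.0062,"tz":0.015,"wx":0,"wy":0,"wz":0,"grip":0.087},
    {"tx":-0.0322,"ty":-0.0062,"tz":0.015,"wx":0,"wy":0,"wz":0,"grip":0.087},
    {"tx":-0.0322,"ty":-0.0062,"tz":0.015,"wx":0,"wy":0,"wz":0,"grip":0.087},
    {"tx":-0.0322,"ty":-0.0062,"tz":0.015,"wx":0,"wy":0,"wz":0,"grip":0.087},
    {"tx":-0.0322,"ty":-0.0062,"tz":0.015,"wx":0,"wy":0,"wz":0,"grip":0.087},
    {"tx":0,"ty":0,"tz":0,"wx":0,"wy":0,"wz":6.86,"grip":0.087},
    {"tx":0,"ty":0,"tz":0,"wx":0,"wy":0,"wz":6.86,"grip":0.087},
    {"tx":0,"ty":0,"tz":0,"wx":0,"wy":0,"wz":6.86,"grip":0.087},
    {"tx":0,"ty":0,"tz":0,"wx":0,"wy":0,"wz":6.86,"grip":0.087},
    {"tx":0,"ty":0,"tz":0,"wx":0,"wy":0,"wz":6.86,"grip":0.087},
    {"tx":0,"ty":0,"tz":0,"wx":0,"wy":0,"wz":6.86,"grip":0.087},
    {"tx":0,"ty":0,"tz":0,"wx":0,"wy":0,"wz":6.86,"grip":0.087},
    {"tx":0,"ty":0,"tz":0,"wx":0,"wy":0,"wz":6.86,"grip":0.087},
    {"tx":0,"ty":0,"tz":0,"wx":0,"wy":0,"wz":6.86,"grip":0.087},
    {"tx":0,"ty":0,"tz":0,"wx":0,"wy":0,"wz":6.86,"grip":0.087}
  ]
}}

```text
t: 1.82
tool_pos: [0.4846, 0.4306, 0.1418]
eef_rot: [0.692, 0.722, -0.0, -0.0]
ft_force: [0.8, 0.3, -0.3]
gripper_width: 1.001
finger_force: 0.0
```

```bash
python3 - <<'E'
from h import *
go(.4847,.430,.072,2.84)
im,d,W=pts("top");cv2.imwrite("pics/a.png",cv2.resize(im[200:320,110:310],None,fx=3,fy=3))
E
```

```text
t 1.82 pos [0.4846 0.4306 0.1418] d_tool(m) [-0.0006  0.0001  0.0698] rotvec deg [-0.04  0.02 -0.39] F [ 0.76  0.29 -0.31] M [-0.086  0.016 -0.024] w 1.001 ff 0.0 j6 0.562
```

View pics/a.png

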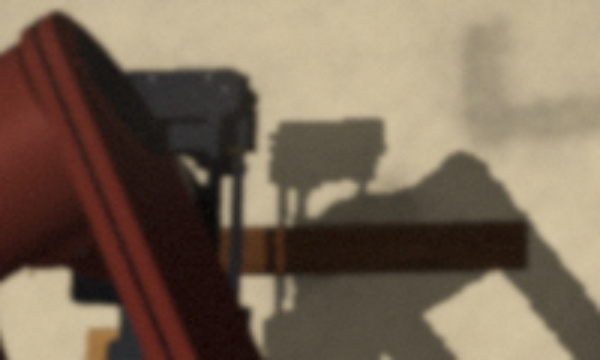

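The gripper stands over the strip's left part, with the strip (right end at (525,245)) between the fingers. I go down and grip.

Emit:
{"name": "carry_out", "arguments": {
  "increments": [
    {"tx":0,"ty":0,"tz":0.02,"wx":0,"wy":0,"wz":0,"grip":0.087},
    {"tx":0,"ty":0,"tz":0.02,"wx":0,"wy":0,"wz":0,"grip":0.087},
    {"tx":0,"ty":0,"tz":0.02,"wx":0,"wy":0,"wz":0,"grip":0.087},
    {"tx":0,"ty":0,"tz":0.009,"wx":0,"wy":0,"wz":0,"grip":0.087},
    {"tx":0,"ty":0,"tz":0,"wx":0,"wy":0,"wz":0,"grip":0.06},
    {"tx":0,"ty":0,"tz":0,"wx":0,"wy":0,"wz":0,"grip":0.02},
    {"tx":0,"ty":0,"tz":0,"wx":0,"wy":0,"wz":0,"grip":0.02},
    {"tx":0,"ty":0,"tz":0,"wx":0,"wy":0,"wz":0,"grip":0.02},
    {"tx":0,"ty":0,"tz":0,"wx":0,"wy":0,"wz":0,"grip":0.02},
    {"tx":0,"ty":0,"tz":0,"wx":0,"wy":0,"wz":0,"grip":0.02},
    {"tx":0,"ty":0,"tz":0,"wx":0,"wy":0,"wz":0,"grip":0.02},
    {"tx":0,"ty":0,"tz":0,"wx":0,"wy":0,"wz":0,"grip":0.02}
  ],
  "squeeze": 35
}}

```text
t: 2.87
tool_pos: [0.4849, 0.4308, 0.0734]
eef_rot: [0.69, 0.724, 0.0, 0.0]
ft_force: [1.0, 0.2, 0.2]
gripper_width: 0.479
finger_force: 0.0
```

```bash
python3 - <<'E'
from h import *
go(.628,.26,.13,-1.4)
E
```

```text
t 2.87 pos [0.4849 0.4308 0.0734] d_tool(m) [-0.1776  0.1346 -0.0566] rotvec deg [ 0.01 -0.01  4.2 ] F [1.02 0.19 0.18] M [-0.071  0.047  0.014] w 0.479 ff 0.0 j6 0.556
```

Emit:
{"name": "carry_out", "arguments": {
  "increments": [
    {"tx":0,"ty":0,"tz":0,"wx":0,"wy":0,"wz":0,"grip":0.02},
    {"tx":0,"ty":0,"tz":0,"wx":0,"wy":0,"wz":0,"grip":0.02},
    {"tx":0,"ty":0,"tz":0,"wx":0,"wy":0,"wz":0,"grip":0.02},
    {"tx":0,"ty":0,"tz":0,"wx":0,"wy":0,"wz":0,"grip":0.02},
    {"tx":0,"ty":0,"tz":0,"wx":0,"wy":0,"wz":0,"grip":0.02},
    {"tx":0,"ty":0,"tz":0,"wx":0,"wy":0,"wz":0,"grip":0.02}
  ]
}}

```text
t: 3.37
tool_pos: [0.4848, 0.4308, 0.0733]
eef_rot: [0.69, 0.724, -0.0, -0.0]
ft_force: [-0.6, -0.5, 1.4]
gripper_width: 0.397
finger_force: 35.0
```

Emit:
{"name": "carry_out", "arguments": {
  "increments": [
    {"tx":0,"ty":0,"tz":-0.02,"wx":0,"wy":0,"wz":0,"grip":0.02},
    {"tx":0,"ty":0,"tz":-0.02,"wx":0,"wy":0,"wz":0,"grip":0.02},
    {"tx":-0.013,"ty":0.01,"tz":-0.01,"wx":0,"wy":0,"wz":0,"grip":0.02},
    {"tx":-0.025,"ty":0.018,"tz":0,"wx":0,"wy":0,"wz":0,"grip":0.02},
    {"tx":-0.025,"ty":0.018,"tz":0,"wx":0,"wy":0,"wz":0,"grip":0.02},
    {"tx":-0.025,"ty":0.018,"tz":0,"wx":0,"wy":0,"wz":0,"grip":0.02},
    {"tx":-0.025,"ty":0.018,"tz":0,"wx":0,"wy":0,"wz":0,"grip":0.02},
    {"tx":-0.025,"ty":0.018,"tz":0,"wx":0,"wy":0,"wz":0,"grip":0.02},
    {"tx":-0.025,"ty":0.018,"tz":0,"wx":0,"wy":0,"wz":0,"grip":0.02},
    {"tx":-0.013,"ty":0.01,"tz":0,"wx":0,"wy":0,"wz":2.1,"grip":0.02},
    {"tx":0,"ty":0,"tz":0,"wx":0,"wy":0,"wz":2.1,"grip":0.02},
    {"tx":0,"ty":0,"tz":0,"wx":0,"wy":0,"wz":0,"grip":0.02}
  ]
}}

```text
t: 4.37
tool_pos: [0.6218, 0.2602, 0.1229]
eef_rot: [0.717, 0.697, -0.0, -0.0]
ft_force: [-0.0, 0.2, -0.6]
gripper_width: 0.399
finger_force: 35.0
```

```bash
cat > m3.py <<'E'
from h import *
from scipy.optimize import minimize
def strip(n,zlo,zhi,x0=.57,x1=.69,y0=.03,y1=.45):
    im,d,W=pts(n);b,g,r=[im[...,i].astype(int) for i in range(3)]
    m=(W[...,2]>zlo)&(W[...,2]<zhi)&(W[...,0]>x0)&(W[...,0]<x1)&(W[...,1]>y0)&(W[...,1]<y1)&(r>b+8)&(r+g+b<330)
    k,l,s,_=cv2.connectedComponentsWithStats(m.astype(np.uint8))
    i=1+np.argmax(s[1:,4]);w=W[l==i];r=cv2.minAreaRect(w[:,:2].astype(np.float32))
    c=np.mean(w,0)
    A=np.polyfit(w[:,1],w[:,2],1)
    print(n,len(w),np.round(r[0],4),np.round(r[1],4),round(r[2],2),'z',w[:,2].mean().round(4),'dz/dy',A[0].round(4),'min',w.min(0).round(4),'max',w.max(0).round(4));return im
E
python3 - <<'E'
from m3 import *
go(.6268,.249,.0865,-1.4)
a=strip("scene",.04,.10);b=strip("top",.04,.10)
cv2.imwrite("pics/b.png",cv2.hconcat([cv2.resize(a[130:380,200:500],(390,325)),cv2.resize(b[120:300,160:460],(400,325))[:, :]]))
E
```

```text
t 4.37 pos [0.6218 0.2602 0.1229] d_tool(m) [-0.0111  0.0054  0.0364] rotvec deg [-0.03 -0.01 -0.29] F [-0.04  0.18 -0.64] M [-0.016  0.075  0.027] w 0.399 ff 35.0 j6 0.309
scene 1908 [0.6203 0.1585] [0.044  0.1886] 1.28 z 0.0626 dz/dy 0.003 min [0.5963 0.0645 0.0477] max [0.6406 0.2526 0.0698]
top 1078 [0.6176 0.1347] [0.1348 0.0363] 88.48 z 0.0624 dz/dy 0.004 min [0.5978 0.0676 0.0508] max [0.6372 0.2016 0.0689]
```

View pics/b.png

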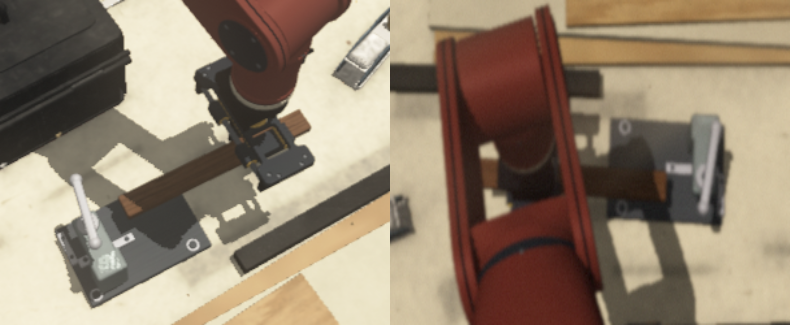

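Both views show the strip level in the gripper, with its front end short of the clamp arm (top crop (660,185)) and in line with the lane. I lower it to the bed.

Emit:
{"name": "carry_out", "arguments": {
  "increments": [
    {"tx":0,"ty":0.004,"tz":0,"wx":0,"wy":0,"wz":-0.2,"grip":0.02},
    {"tx":0,"ty":0,"tz":0.012,"wx":0,"wy":0,"wz":0,"grip":0.02},
    {"tx":0,"ty":0,"tz":0.012,"wx":0,"wy":0,"wz":0,"grip":0.02},
    {"tx":0,"ty":0,"tz":0.009,"wx":0,"wy":0,"wz":0,"grip":0.02},
    {"tx":0,"ty":0,"tz":0.001,"wx":0,"wy":0,"wz":0,"grip":0.02},
    {"tx":0,"ty":0,"tz":0,"wx":0,"wy":0,"wz":0,"grip":0.02},
    {"tx":0,"ty":0,"tz":0,"wx":0,"wy":0,"wz":0,"grip":0.02}
  ]
}}

```text
t: 5.05
tool_pos: [0.625, 0.2612, 0.0887]
eef_rot: [0.714, 0.7, -0.0, -0.0]
ft_force: [-0.1, 0.8, -1.2]
gripper_width: 0.396
finger_force: 35.0
```

Emit:
{"name": "carry_out", "arguments": {
  "increments": [
    {"tx":0,"ty":0,"tz":0.001,"wx":0,"wy":0,"wz":0,"grip":0.02},
    {"tx":0,"ty":0,"tz":0,"wx":0,"wy":0,"wz":0,"grip":0.02}
  ]
}}

```text
t: 5.22
tool_pos: [0.6257, 0.2612, 0.0888]
eef_rot: [0.715, 0.7, 0.0, 0.0]
ft_force: [-0.6, -1.0, -1.3]
gripper_width: 0.397
finger_force: 35.0
```

```bash
python3 - <<'E'
from m3 import *
go(.6262,.174,.0865,-1.4)
strip("scene",.016,.035);strip("top",.016,.035)
E
```

```text
t 5.22 pos [0.6257 0.2612 0.0888] d_tool(m) [-0.0872  0.0024  0.0023] rotvec deg [ 0.06 -0.02  0.19] F [-0.57 -0.98 -1.31] M [-0.056  0.067  0.035] w 0.397 ff 35.0 j6 0.3
scene 1828 [0.625  0.1595] [0.0418 0.188 ] 0.43 z 0.0285 dz/dy 0.0041 min [0.6034 0.0656 0.0162] max [0.6453 0.2534 0.0349]
top 1000 [0.6226 0.1347] [0.1347 0.0359] 88.89 z 0.0284 dz/dy 0.0025 min [0.6037 0.0674 0.0162] max [0.6416 0.2017 0.0346]
```

Emit:
{"name": "carry_out", "arguments": {
  "increments": [
    {"tx":0,"ty":0,"tz":0.001,"wx":0,"wy":0,"wz":0.2,"grip":0.02},
    {"tx":0,"ty":0,"tz":0.0005,"wx":0,"wy":0,"wz":0,"grip":0.02},
    {"tx":0,"ty":0,"tz":0,"wx":0,"wy":0,"wz":0,"grip":0.02},
    {"tx":0,"ty":0,"tz":0,"wx":0,"wy":0,"wz":0,"grip":0.02}
  ]
}}

```text
t: 5.65
tool_pos: [0.6252, 0.2611, 0.0867]
eef_rot: [0.716, 0.698, -0.0, -0.0]
ft_force: [0.1, 0.5, -0.5]
gripper_width: 0.397
finger_force: 35.0
```

Emit:
{"name": "carry_out", "arguments": {
  "increments": [
    {"tx":0,"ty":0,"tz":0.0005,"wx":0,"wy":0,"wz":0,"grip":0.02},
    {"tx":0,"ty":0,"tz":0,"wx":0,"wy":0,"wz":0,"grip":0.02},
    {"tx":0,"ty":0,"tz":0,"wx":0,"wy":0,"wz":0,"grip":0.02}
  ]
}}

```text
t: 5.9
tool_pos: [0.6252, 0.2611, 0.0862]
eef_rot: [0.716, 0.698, -0.0, -0.0]
ft_force: [-0.6, 0.2, -0.6]
gripper_width: 0.396
finger_force: 35.0
```

Emit:
{"name": "carry_out", "arguments": {
  "increments": [
    {"tx":-0.01,"ty":0,"tz":0,"wx":0,"wy":0,"wz":0,"grip":0.02},
    {"tx":-0.01,"ty":0,"tz":0,"wx":0,"wy":0,"wz":0,"grip":0.02},
    {"tx":-0.01,"ty":0,"tz":0,"wx":0,"wy":0,"wz":0,"grip":0.02},
    {"tx":-0.01,"ty":0,"tz":0,"wx":0,"wy":0,"wz":0,"grip":0.02},
    {"tx":-0.01,"ty":0,"tz":0,"wx":0,"wy":0,"wz":0,"grip":0.02},
    {"tx":-0.01,"ty":0,"tz":0,"wx":0,"wy":0,"wz":0,"grip":0.02},
    {"tx":-0.01,"ty":0,"tz":0,"wx":0,"wy":0,"wz":0,"grip":0.02},
    {"tx":0,"ty":0,"tz":0,"wx":0,"wy":0,"wz":0,"grip":0.02},
    {"tx":0,"ty":0,"tz":0,"wx":0,"wy":0,"wz":0,"grip":0.02}
  ]
}}

```text
t: 6.65
tool_pos: [0.6236, 0.1904, 0.0863]
eef_rot: [0.716, 0.698, 0.0, -0.0]
ft_force: [-0.2, 0.2, -1.0]
gripper_width: 0.398
finger_force: 35.0
```

Emit:
{"name": "carry_out", "arguments": {
  "increments": [
    {"tx":0,"ty":0.001,"tz":0,"wx":0,"wy":0,"wz":0,"grip":0.02},
    {"tx":0,"ty":0.001,"tz":0,"wx":0,"wy":0,"wz":0,"grip":0.02},
    {"tx":0,"ty":0,"tz":0,"wx":0,"wy":0,"wz":0,"grip":0.02},
    {"tx":0,"ty":0,"tz":0,"wx":0,"wy":0,"wz":0,"grip":0.02}
  ]
}}

```text
t: 6.98
tool_pos: [0.6256, 0.1916, 0.0862]
eef_rot: [0.716, 0.699, 0.0, -0.0]
ft_force: [0.4, 0.3, -1.2]
gripper_width: 0.404
finger_force: 35.0
```

```bash
python3 - <<'E'
from m3 import *
go(.6268,.174,.0857,-1.4)
strip("scene",.016,.032);strip("top",.016,.032)
E
```

```text
t 6.98 pos [0.6256 0.1916 0.0862] d_tool(m) [-0.0176  0.0017  0.0005] rotvec deg [ 0.   -0.01  0.03] F [ 0.38  0.26 -1.16] M [-0.109  0.019 -0.064] w 0.404 ff 35.0 j6 0.201
scene 1414 [0.6252 0.1052] [0.1456 0.0385] 88.35 z 0.0262 dz/dy 0.0053 min [0.6042 0.0325 0.016 ] max [0.6451 0.1785 0.0318]
top 497 [0.6221 0.0642] [0.0379 0.0671] 0.92 z 0.0258 dz/dy 0.0022 min [0.6036 0.0306 0.0166] max [0.6414 0.098  0.0309]
```

Emit:
{"name": "carry_out", "arguments": {
  "increments": [
    {"tx":-0.005,"ty":0,"tz":0,"wx":0,"wy":0,"wz":0,"grip":0.02},
    {"tx":-0.005,"ty":0,"tz":0,"wx":0,"wy":0,"wz":0,"grip":0.02},
    {"tx":-0.002,"ty":0,"tz":0,"wx":0,"wy":0,"wz":0,"grip":0.02},
    {"tx":0,"ty":0.001,"tz":0,"wx":0,"wy":0,"wz":0,"grip":0.02},
    {"tx":0,"ty":0,"tz":0,"wx":0,"wy":0,"wz":0,"grip":0.02},
    {"tx":0,"ty":0,"tz":0,"wx":0,"wy":0,"wz":0,"grip":0.02}
  ]
}}

```text
t: 7.58
tool_pos: [0.6263, 0.179, 0.0863]
eef_rot: [0.716, 0.698, 0.0, -0.0]
ft_force: [-0.6, 0.0, -1.0]
gripper_width: 0.403
finger_force: 35.0
```

Emit:
{"name": "carry_out", "arguments": {
  "increments": [
    {"tx":-0.002,"ty":0,"tz":0,"wx":0,"wy":0,"wz":0,"grip":0.02},
    {"tx":0,"ty":0,"tz":0,"wx":0,"wy":0,"wz":0,"grip":0.02},
    {"tx":0,"ty":0,"tz":0,"wx":0,"wy":0,"wz":0,"grip":0.02}
  ]
}}

```text
t: 7.83
tool_pos: [0.6262, 0.1771, 0.0863]
eef_rot: [0.716, 0.698, 0.0, 0.0]
ft_force: [0.6, 0.0, -0.5]
gripper_width: 0.401
finger_force: 35.0
```

Emit:
{"name": "carry_out", "arguments": {
  "increments": [
    {"tx":-0.002,"ty":0,"tz":0,"wx":0,"wy":0,"wz":0,"grip":0.02},
    {"tx":0,"ty":0,"tz":0,"wx":0,"wy":0,"wz":0,"grip":0.02},
    {"tx":0,"ty":0,"tz":0,"wx":0,"wy":0,"wz":0,"grip":0.02}
  ]
}}

```text
t: 8.08
tool_pos: [0.6261, 0.175, 0.0862]
eef_rot: [0.716, 0.698, -0.0, -0.0]
ft_force: [0.6, -0.0, -1.5]
gripper_width: 0.401
finger_force: 35.0
```

Emit:
{"name": "carry_out", "arguments": {
  "increments": [
    {"tx":-0.0015,"ty":0,"tz":0,"wx":0,"wy":0,"wz":0,"grip":0.02},
    {"tx":0,"ty":0,"tz":0,"wx":0,"wy":0,"wz":0,"grip":0.02},
    {"tx":0,"ty":0,"tz":0,"wx":0,"wy":0,"wz":0,"grip":0.02}
  ]
}}

```text
t: 8.33
tool_pos: [0.6261, 0.1738, 0.0863]
eef_rot: [0.716, 0.698, 0.0, -0.0]
ft_force: [0.3, 1.7, -1.8]
gripper_width: 0.396
finger_force: 35.0
```

Emit:
{"name": "carry_out", "arguments": {
  "increments": [
    {"tx":-0.001,"ty":0,"tz":0,"wx":0,"wy":0,"wz":0,"grip":0.02},
    {"tx":0,"ty":0,"tz":0,"wx":0,"wy":0,"wz":0,"grip":0.02},
    {"tx":0,"ty":0,"tz":0,"wx":0,"wy":0,"wz":0,"grip":0.02}
  ]
}}

```text
t: 8.58
tool_pos: [0.6261, 0.1737, 0.0864]
eef_rot: [0.716, 0.698, 0.001, -0.0]
ft_force: [-1.1, 4.8, 0.1]
gripper_width: 0.394
finger_force: 35.0
```

Emit:
{"name": "carry_out", "arguments": {
  "increments": [
    {"tx":0,"ty":0.001,"tz":0,"wx":0,"wy":0,"wz":0,"grip":0.02},
    {"tx":0,"ty":0,"tz":0,"wx":0,"wy":0,"wz":0,"grip":0.02},
    {"tx":0,"ty":0,"tz":0,"wx":0,"wy":0,"wz":0,"grip":0.02}
  ]
}}

```text
t: 8.83
tool_pos: [0.6266, 0.1737, 0.0862]
eef_rot: [0.716, 0.698, 0.0, -0.001]
ft_force: [-0.5, 5.2, 0.5]
gripper_width: 0.397
finger_force: 35.0
```

Emit:
{"name": "carry_out", "arguments": {
  "increments": [
    {"tx":0,"ty":0.001,"tz":0,"wx":0,"wy":0,"wz":0,"grip":0.02},
    {"tx":0,"ty":0,"tz":0,"wx":0,"wy":0,"wz":0,"grip":0.02},
    {"tx":0,"ty":0,"tz":0,"wx":0,"wy":0,"wz":0,"grip":0.02}
  ]
}}

```text
t: 9.08
tool_pos: [0.627, 0.1737, 0.0859]
eef_rot: [0.716, 0.698, -0.0, -0.001]
ft_force: [-3.2, 5.3, 0.9]
gripper_width: 0.396
finger_force: 35.0
```

Emit:
{"name": "carry_out", "arguments": {
  "increments": [
    {"tx":0,"ty":0.001,"tz":0,"wx":0,"wy":0,"wz":0,"grip":0.02},
    {"tx":0,"ty":0,"tz":0,"wx":0,"wy":0,"wz":0,"grip":0.02},
    {"tx":0,"ty":0,"tz":0,"wx":0,"wy":0,"wz":0,"grip":0.02}
  ]
}}

```text
t: 9.33
tool_pos: [0.6274, 0.1737, 0.0857]
eef_rot: [0.716, 0.698, -0.001, -0.002]
ft_force: [-5.0, 5.6, 1.5]
gripper_width: 0.395
finger_force: 35.1
```

```bash
python3 - <<'E'
from m3 import *
go(.6275,.1735,.0857,-1.4)
strip("scene",.016,.032);strip("top",.016,.032)
E
```

```text
t 9.33 pos [0.6274 0.1737 0.0857] d_tool(m) [-0.0002  0.0001 -0.    ] rotvec deg [-0.23 -0.1  -0.05] F [-5.04  5.59  1.5 ] M [ 0.768  0.936 -0.459] w 0.395 ff 35.1 j6 0.172
scene 1222 [0.6246 0.0952] [0.1252 0.0401] 88.87 z 0.0261 dz/dy -0.0046 min [0.6041 0.0324 0.016 ] max [0.6457 0.158  0.0319]
top 286 [0.6221 0.0501] [0.0367 0.039 ] 1.42 z 0.0262 dz/dy 0.0122 min [0.6042 0.0301 0.0173] max [0.6405 0.0699 0.0311]
```

Emit:
{"name": "carry_out", "arguments": {
  "increments": [
    {"tx":0,"ty":0,"tz":0.0005,"wx":0,"wy":0,"wz":0,"grip":0.02},
    {"tx":0,"ty":0,"tz":0,"wx":0,"wy":0,"wz":0,"grip":0.055},
    {"tx":0,"ty":0,"tz":0,"wx":0,"wy":0,"wz":0,"grip":0.055},
    {"tx":0,"ty":0,"tz":0,"wx":0,"wy":0,"wz":0,"grip":0.055},
    {"tx":0,"ty":0,"tz":0,"wx":0,"wy":0,"wz":0,"grip":0.055},
    {"tx":0,"ty":0,"tz":0,"wx":0,"wy":0,"wz":0,"grip":0.055},
    {"tx":0,"ty":0,"tz":-0.01,"wx":0,"wy":0,"wz":0,"grip":0.055},
    {"tx":0,"ty":0,"tz":-0.03,"wx":0,"wy":0,"wz":0,"grip":0.06},
    {"tx":0,"ty":0,"tz":-0.04,"wx":0,"wy":0,"wz":0,"grip":0.06},
    {"tx":0,"ty":0,"tz":-0.04,"wx":0,"wy":0,"wz":0,"grip":0.06},
    {"tx":0,"ty":0,"tz":-0.04,"wx":0,"wy":0,"wz":0,"grip":0.06}
  ]
}}

```text
t: 10.35
tool_pos: [0.6288, 0.1723, 0.2481]
eef_rot: [0.716, 0.698, -0.0, 0.0]
ft_force: [0.7, 0.8, -0.0]
gripper_width: 0.681
finger_force: 0.0
```

```bash
python3 - <<'E'
from m3 import *
go(.6225,.0093,.24,78)
a=strip("scene",.016,.032,y0=-.03);b=strip("top",.016,.032,y0=-.03)
cv2.imwrite("pics/d.png",cv2.hconcat([cv2.resize(a[200:380,220:460],(400,300)),cv2.resize(b[160:260,210:420],(400,300))]))
im,d,W=pts("scene");w=W.reshape(-1,3)
m=(w[:,2]>.125)&(w[:,2]<.16)&(w[:,0]>.56)&(w[:,0]<.69)&(w[:,1]>-.04)&(w[:,1]<.055)
r=cv2.minAreaRect(w[m][:,:2].astype(np.float32));print('bar',r)
E
```

```text
t 10.35 pos [0.6288 0.1723 0.2481] d_tool(m) [-0.1631 -0.0022  0.0081] rotvec deg [-1.000e-02  0.000e+00 -7.942e+01] F [ 0.72  0.78 -0.01] M [-0.159 -0.    -0.062] w 0.681 ff 0.0 j6 0.171
scene 1712 [0.6269 0.1538] [0.2433 0.0406] 87.67 z 0.0256 dz/dy -0.0116 min [0.6026 0.0322 0.016 ] max [0.65   0.2746 0.032 ]
top 353 [0.6246 0.1133] [0.0501 0.0353] 87.41 z 0.0258 dz/dy -0.016 min [0.6073 0.0887 0.0166] max [0.6429 0.1386 0.031 ]
bar ((0.6245967149734497, 0.008126838132739067), (0.016462327912449837, 0.10453033447265625), 78.39360809326172)
```

View pics/d.png

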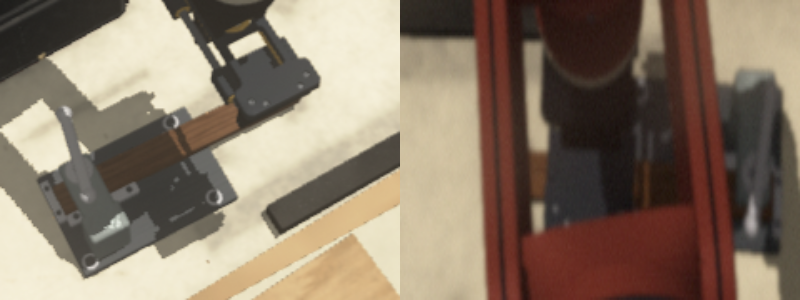

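The strip lies along the fence with its end under the foot, in the left crop from (60,190) to (240,120), and the arm is clear of it. I check the yaw and tilt using top-face points only.

```bash
python3 - <<'E'
from m3 import *
im,d,W=pts("scene");b,g,r=[im[...,i].astype(int) for i in range(3)]
m=(W[...,2]>.0235)&(W[...,2]<.032)&(W[...,0]>.59)&(W[...,0]<.67)&(W[...,1]>-.03)&(W[...,1]<.3)&(r>b+8)
k,l,s,_=cv2.connectedComponentsWithStats(m.astype(np.uint8));w=W[l==1+np.argmax(s[1:,4])]
for f in(np.min,np.max):
    e=np.array([(a,f(w[abs(w[:,1]-a)<.004][:,0])) for a in np.arange(.07,.19,.008)])
    p=np.polyfit(e[:,0],e[:,1],1);print('yaw slope',p[0],'x@.129',np.polyval(p,.129),np.std(e[:,1]-np.polyval(p,e[:,0])))
print([(a.round(2),np.median(w[abs(w[:,1]-a)<.006][:,2]).round(4)) for a in np.arange(.04,.28,.03)],w[:,1].max())
E
```

```text
yaw slope 0.03931526410133975 x@.129 0.6103163896889068 0.0004856946793965197
yaw slope 0.038997401933267686 x@.129 0.6448008694097094 0.00044821955771849294
[(np.float64(0.04), np.float64(0.0267)), (np.float64(0.07), np.float64(0.0262)), (np.float64(0.1), np.float64(0.0268)), (np.float64(0.13), np.float64(0.0259)), (np.float64(0.16), np.float64(0.0266)), (np.float64(0.19), np.float64(0.026)), (np.float64(0.22), np.float64(nan)), (np.float64(0.25), np.float64(nan)), (np.float64(0.28), np.float64(nan))] 0.2091914253279374
  return _methods._mean(a, axis=axis, dtype=dtype,
  ret = ret.dtype.type(ret / rcount)
```

```bash
python3 - <<'E'
import numpy as np
from rig import grab_frame
from h import pts
z=np.load("scene0.npz");im,W=z['im'].astype(int),z['W']
def lane(im,W,t):
    m=(W[...,2]>.008)&(W[...,2]<.0155)&(im.sum(2)<330)&(W[...,0]>.57)&(W[...,0]<.73)&(W[...,1]>-.03)&(W[...,1]<.15);w=W[m]
    for f,n in((np.min,'-x'),(np.max,'+x')):
        a=np.arange(.045,.146,.005);e=np.array([f(w[abs(w[:,1]-q)<.003][:,0]) for q in a])
        k=np.ones(len(a),bool)
        for _ in range(4):
            p=np.polyfit(a[k],e[k],1);r=abs(e-np.polyval(p,a));k=r<max(.001,1.5*np.median(r))
        print(t,n,p.round(4),k.sum(),r[k].std().round(5))
lane(im,W,'scene');z=np.load("top0.npz");lane(z['im'].astype(int),z['W'],'top')
E
```

```text
scene -x [0.0276 0.5855] 18 0.0002
scene +x [0.0257 0.7079] 21 0.00022
top -x [0.0265 0.5817] 20 0.00023
top +x [0.0203 0.7063] 15 0.00021
```

Emit:
{"name": "carry_out", "arguments": {
  "increments": [
    {"tx":-0.0233,"ty":-0.0002,"tz":0,"wx":0,"wy":0,"wz":0,"grip":0.05},
    {"tx":-0.0233,"ty":-0.0002,"tz":0,"wx":0,"wy":0,"wz":0,"grip":0.05},
    {"tx":-0.0233,"ty":-0.0002,"tz":0,"wx":0,"wy":0,"wz":0,"grip":0.05},
    {"tx":-0.0233,"ty":-0.0002,"tz":0,"wx":0,"wy":0,"wz":0,"grip":0.05},
    {"tx":-0.0233,"ty":-0.0002,"tz":0,"wx":0,"wy":0,"wz":0,"grip":0.05},
    {"tx":-0.0233,"ty":-0.0002,"tz":0,"wx":0,"wy":0,"wz":0,"grip":0.05},
    {"tx":-0.0233,"ty":-0.0002,"tz":0,"wx":0,"wy":0,"wz":0,"grip":0.05},
    {"tx":0,"ty":0,"tz":0,"wx":0,"wy":0,"wz":-6.6,"grip":0.05},
    {"tx":0,"ty":0,"tz":0,"wx":0,"wy":0,"wz":-6.6,"grip":0.05},
    {"tx":0,"ty":0,"tz":0,"wx":0,"wy":0,"wz":-6.6,"grip":0.05},
    {"tx":0,"ty":0,"tz":0,"wx":0,"wy":0,"wz":-6.6,"grip":0.05},
    {"tx":0,"ty":0,"tz":0,"wx":0,"wy":0,"wz":-6.6,"grip":0.05},
    {"tx":0,"ty":0,"tz":0,"wx":0,"wy":0,"wz":-6.6,"grip":0.05},
    {"tx":0,"ty":0,"tz":0,"wx":0,"wy":0,"wz":-6.6,"grip":0.05},
    {"tx":0,"ty":0,"tz":0,"wx":0,"wy":0,"wz":-6.6,"grip":0.05},
    {"tx":0,"ty":0,"tz":0,"wx":0,"wy":0,"wz":-6.6,"grip":0.05},
    {"tx":0,"ty":0,"tz":0,"wx":0,"wy":0,"wz":-6.6,"grip":0.05},
    {"tx":0,"ty":0,"tz":0,"wx":0,"wy":0,"wz":-6.6,"grip":0.05},
    {"tx":0,"ty":0,"tz":0,"wx":0,"wy":0,"wz":-6.6,"grip":0.05}
  ]
}}

```text
t: 12.13
tool_pos: [0.6224, 0.0095, 0.2433]
eef_rot: [0.104, 0.995, -0.0, -0.002]
ft_force: [0.1, -0.7, -0.7]
gripper_width: 0.576
finger_force: 0.0
```

```bash
python3 - <<'E'
from h import *
go(.623,.0092,.186,78)
E
```

```text
t 12.13 pos [0.6224 0.0095 0.2433] d_tool(m) [-0.0009 -0.0002  0.0573] rotvec deg [-0.03 -0.24  0.11] F [ 0.12 -0.69 -0.68] M [-0.017 -0.016  0.023] w 0.576 ff 0.0 j6 -1.475
```

Emit:
{"name": "carry_out", "arguments": {
  "increments": [
    {"tx":-0.0009,"ty":0,"tz":0.02,"wx":0,"wy":0,"wz":0,"grip":0.05},
    {"tx":0,"ty":0,"tz":0.02,"wx":0,"wy":0,"wz":0,"grip":0.05},
    {"tx":0,"ty":0,"tz":0.015,"wx":0,"wy":0,"wz":0,"grip":0.05},
    {"tx":0,"ty":0,"tz":0,"wx":0,"wy":0,"wz":0,"grip":0.03},
    {"tx":0,"ty":0,"tz":0,"wx":0,"wy":0,"wz":0,"grip":0.0},
    {"tx":0,"ty":0,"tz":0,"wx":0,"wy":0,"wz":0,"grip":0.0},
    {"tx":0,"ty":0,"tz":0,"wx":0,"wy":0,"wz":0,"grip":0.0},
    {"tx":0,"ty":0,"tz":0,"wx":0,"wy":0,"wz":0,"grip":0.0},
    {"tx":0,"ty":0,"tz":0,"wx":0,"wy":0,"wz":0,"grip":0.0},
    {"tx":0,"ty":0,"tz":0,"wx":0,"wy":0,"wz":0,"grip":0.0},
    {"tx":0,"ty":0,"tz":0,"wx":0,"wy":0,"wz":0,"grip":0.0},
    {"tx":0,"ty":0,"tz":0,"wx":0,"wy":0,"wz":0,"grip":0.0},
    {"tx":0,"ty":0,"tz":0,"wx":0,"wy":0,"wz":0,"grip":0.0},
    {"tx":0,"ty":0,"tz":0,"wx":0,"wy":0,"wz":0,"grip":0.0},
    {"tx":0,"ty":0,"tz":0,"wx":0,"wy":0,"wz":0,"grip":0.0}
  ],
  "squeeze": 55
}}

```text
t: 13.38
tool_pos: [0.625, 0.0088, 0.1916]
eef_rot: [0.106, 0.994, -0.0, 0.001]
ft_force: [-1.3, -3.4, 5.1]
gripper_width: 0.135
finger_force: 55.0
```

```bash
python3 - <<'E'
from h import *
go(.623,.0092,.186,78)
E
```

```text
t 13.38 pos [0.625  0.0088 0.1916] d_tool(m) [ 0.002  -0.      0.0056] rotvec deg [-0.04  0.08 -0.21] F [-1.33 -3.41  5.1 ] M [-0.75   0.217  0.117] w 0.135 ff 55.0 j6 -1.469
```

Emit:
{"name": "carry_out", "arguments": {
  "increments": [
    {"tx":0.0015,"ty":0,"tz":0.0005,"wx":0,"wy":0,"wz":4,"grip":0.0},
    {"tx":0,"ty":0,"tz":0.0002,"wx":0,"wy":0,"wz":4,"grip":0.0},
    {"tx":0,"ty":0,"tz":0.0002,"wx":0,"wy":0,"wz":4,"grip":0.0},
    {"tx":0,"ty":0,"tz":0.0002,"wx":0,"wy":0,"wz":4,"grip":0.0},
    {"tx":0,"ty":0,"tz":0.0002,"wx":0,"wy":0,"wz":4,"grip":0.0},
    {"tx":0,"ty":0,"tz":0.0002,"wx":0,"wy":0,"wz":4,"grip":0.0}
  ],
  "squeeze": 60
}}

```text
t: 13.88
tool_pos: [0.6241, 0.0082, 0.1905]
eef_rot: [0.312, 0.95, -0.001, 0.002]
ft_force: [-0.3, -7.4, 6.2]
gripper_width: 0.124
finger_force: 60.0
```

```bash
cat > rd.py <<'E'
from h import *
def rd(n=8):
    L=[]
    for i in range(n+1):
        o=ctrl.get_obs();R=Rt.from_quat(o['eef_rot']).as_matrix()
        L.append([np.degrees(np.arctan2(R[1,1],R[0,1])),o['wrist_torque'][2],o['tau'][5],*o['ft_force'],*(o['tool_pos']*1000)])
        if i<n: im=grab_frame("scene")
    L=np.array(L);np.set_printoptions(suppress=True,precision=3,linewidth=160)
    print('t',round(ctrl.get_obs()['t'],2),'yaw,mz,tau6,F,pos\nmoving',L[0],'\nheld  ',L[2:].mean(0),'\nsd',L[2:,1:3].std(0),'w',round(o['gripper_width'],3),'j6',o['joint_positions'][5].round(3))
    return im
E
python3 -c "from rd import *; rd()"
```

```text
t 14.28 yaw,mz,tau6,F,pos
moving [ 53.591   0.23   -0.889  -0.26   -7.372   6.162 624.105   8.23  190.529] 
held   [ 53.738  -0.007   0.149   0.174  -6.862   5.761 624.085   8.182 190.527] 
sd [0.026 0.275] w 0.13 j6 -1.05
```

Emit:
{"name": "carry_out", "arguments": {
  "increments": [
    {"tx":-0.0008,"ty":-0.001,"tz":0,"wx":0,"wy":0,"wz":4,"grip":0.0},
    {"tx":0,"ty":0,"tz":0,"wx":0,"wy":0,"wz":4,"grip":0.0},
    {"tx":0,"ty":0,"tz":0,"wx":0,"wy":0,"wz":4,"grip":0.0},
    {"tx":0,"ty":0,"tz":0,"wx":0,"wy":0,"wz":4,"grip":0.0},
    {"tx":0,"ty":0,"tz":0.0002,"wx":0,"wy":0,"wz":4,"grip":0.0},
    {"tx":0,"ty":0,"tz":0.0002,"wx":0,"wy":0,"wz":4,"grip":0.0}
  ],
  "squeeze": 60
}}

```text
t: 14.78
tool_pos: [0.6235, 0.0072, 0.1895]
eef_rot: [0.503, 0.864, -0.001, 0.001]
ft_force: [-1.8, -6.6, 4.8]
gripper_width: 0.132
finger_force: 60.0
```

```bash
python3 -c "from rd import *; rd(4)"
```

```text
t 14.98 yaw,mz,tau6,F,pos
moving [ 29.597   0.231  -0.891  -1.797  -6.574   4.848 623.516   7.166 189.497] 
held   [ 29.714   0.03    0.351  -1.228  -6.545   4.341 623.483   7.141 189.473] 
sd [0.016 0.32 ] w 0.129 j6 -0.633
```

Emit:
{"name": "carry_out", "arguments": {
  "increments": [
    {"tx":0,"ty":0,"tz":0.0001,"wx":0,"wy":0,"wz":3,"grip":0.0},
    {"tx":0,"ty":0,"tz":0.0001,"wx":0,"wy":0,"wz":3,"grip":0.0},
    {"tx":0,"ty":0,"tz":0.0001,"wx":0,"wy":0,"wz":3,"grip":0.0},
    {"tx":0,"ty":0,"tz":0.0001,"wx":0,"wy":0,"wz":3,"grip":0.0}
  ]
}}

```text
t: 15.32
tool_pos: [0.6232, 0.007, 0.189]
eef_rot: [0.59, 0.807, -0.001, 0.001]
ft_force: [-2.5, -7.4, 5.0]
gripper_width: 0.126
finger_force: 60.0
```

```bash
python3 -c "from rd import *; rd(4)"
```

```text
t 15.52 yaw,mz,tau6,F,pos
moving [ 17.642   0.225  -0.615  -2.55   -7.356   4.976 623.199   6.999 188.959] 
held   [ 17.734   0.054   0.317  -2.314  -6.879   4.822 623.167   6.999 188.959] 
sd [0.026 0.24 ] w 0.13 j6 -0.423
```

Emit:
{"name": "carry_out", "arguments": {
  "increments": [
    {"tx":0,"ty":0,"tz":0.0001,"wx":0,"wy":0,"wz":3,"grip":0.0},
    {"tx":0,"ty":0,"tz":0.0001,"wx":0,"wy":0,"wz":3,"grip":0.0},
    {"tx":0,"ty":0,"tz":0.0001,"wx":0,"wy":0,"wz":3,"grip":0.0},
    {"tx":0,"ty":0,"tz":0.0001,"wx":0,"wy":0,"wz":3,"grip":0.0},
    {"tx":0,"ty":0,"tz":0.0001,"wx":0,"wy":0,"wz":3,"grip":0.0},
    {"tx":0,"ty":0,"tz":0.0001,"wx":0,"wy":0,"wz":3,"grip":0.0}
  ]
}}

```text
t: 16.02
tool_pos: [0.6227, 0.0069, 0.1882]
eef_rot: [0.709, 0.705, -0.001, 0.0]
ft_force: [-5.0, -6.8, 6.0]
gripper_width: 0.131
finger_force: 60.0
```

```bash
python3 -c "from rd import *; rd(4)"
```

```text
t 16.22 yaw,mz,tau6,F,pos
moving [ -0.353   0.202  -0.617  -5.03   -6.806   6.009 622.698   6.895 188.178] 
held   [ -0.265   0.045   0.315  -4.259  -7.715   5.974 622.616   6.895 188.121] 
sd [0.02 0.24] w 0.131 j6 -0.109
```

Emit:
{"name": "carry_out", "arguments": {
  "increments": [
    {"tx":0,"ty":0,"tz":0.0001,"wx":0,"wy":0,"wz":3,"grip":0.0},
    {"tx":0,"ty":0,"tz":0.0001,"wx":0,"wy":0,"wz":3,"grip":0.0},
    {"tx":0,"ty":0,"tz":0.0001,"wx":0,"wy":0,"wz":3,"grip":0.0},
    {"tx":0,"ty":0,"tz":0.0001,"wx":0,"wy":0,"wz":3,"grip":0.0},
    {"tx":0,"ty":0,"tz":0.0001,"wx":0,"wy":0,"wz":3,"grip":0.0},
    {"tx":0,"ty":0,"tz":0.0001,"wx":0,"wy":0,"wz":3,"grip":0.0}
  ]
}}

```text
t: 16.72
tool_pos: [0.6221, 0.007, 0.1873]
eef_rot: [0.811, 0.585, -0.002, 0.0]
ft_force: [-5.6, -7.0, 6.7]
gripper_width: 0.132
finger_force: 60.0
```

```bash
python3 -c "from rd import *; rd(4)"
```

```text
t 16.92 yaw,mz,tau6,F,pos
moving [-18.353   0.226  -0.62   -5.629  -6.952   6.733 622.103   6.98  187.332] 
held   [-18.263   0.068   0.311  -6.36   -7.086   6.357 622.09    6.978 187.314] 
sd [0.02 0.24] w 0.13 j6 0.205
```

Emit:
{"name": "carry_out", "arguments": {
  "increments": [
    {"tx":0,"ty":0,"tz":0,"wx":0,"wy":0,"wz":0,"grip":0.035},
    {"tx":0,"ty":0,"tz":0,"wx":0,"wy":0,"wz":0,"grip":0.035},
    {"tx":0,"ty":0,"tz":0,"wx":0,"wy":0,"wz":0,"grip":0.035},
    {"tx":0,"ty":0,"tz":0,"wx":0,"wy":0,"wz":0,"grip":0.035},
    {"tx":0,"ty":0,"tz":0,"wx":0,"wy":0,"wz":0,"grip":0.035}
  ]
}}

```text
t: 17.33
tool_pos: [0.6231, 0.0088, 0.1869]
eef_rot: [0.81, 0.586, 0.0, -0.0]
ft_force: [-0.5, 0.9, 0.1]
gripper_width: 0.375
finger_force: 0.0
```

```bash
python3 - <<'E'
from rd import *
a=rd(4);cv2.imwrite("pics/e.png",cv2.resize(a[200:380,200:440],(640,480)))
E
```

```text
t 17.53 yaw,mz,tau6,F,pos
moving [-18.192  -0.005   0.001  -0.496   0.871   0.106 623.069   8.799 186.947] 
held   [-18.199   0.016   0.     -0.127   0.401   0.113 623.127   8.578 187.117] 
sd [0.017 0.   ] w 0.397 j6 0.205Traceback (most recent call last):
  File "<stdin>", line 2, in <module>
TypeError: tuple indices must be integers or slices, not tuple
```

```bash
python3 - <<'E'
from h import *
for n in("scene","top"):
    im,d,W=pts(n)
    if n=="scene": cv2.imwrite("pics/e.png",cv2.resize(im[200:380,200:440],(640,480)))
    w=W.reshape(-1,3);b=im.reshape(-1,3).astype(int)
    m=(w[:,2]>.122)&(w[:,2]<.145)&(w[:,0]>.56)&(w[:,0]<.69)&(w[:,1]>-.05)&(w[:,1]<.07)
    print(n,m.sum(),cv2.minAreaRect(w[m][:,:2].astype(np.float32)) if m.sum()>5 else 0)
E
```

```text
scene 127 ((0.6326594948768616, 0.005549754947423935), (0.1066257581114769, 0.03546767309308052), 72.55342102050781)
top 64 ((0.6353089809417725, 0.05284054949879646), (0.015649355947971344, 0.015199548564851284), 80.43701171875)
```

View pics/e.png

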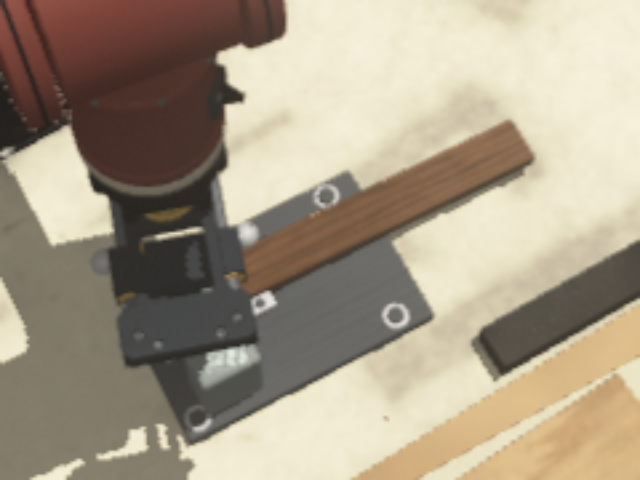

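The picture shows the bar's balls at (100,263) and (247,235), so the bar has turned with the gripper. The strip still lies along the fence. I grip again, better centred.

Emit:
{"name": "carry_out", "arguments": {
  "increments": [
    {"tx":-0.0019,"ty":-0.0006,"tz":0,"wx":0,"wy":0,"wz":0,"grip":0.03},
    {"tx":0,"ty":0,"tz":0,"wx":0,"wy":0,"wz":0,"grip":0.0},
    {"tx":0,"ty":0,"tz":0,"wx":0,"wy":0,"wz":0,"grip":0.0},
    {"tx":0,"ty":0,"tz":0,"wx":0,"wy":0,"wz":0,"grip":0.0},
    {"tx":0,"ty":0,"tz":0,"wx":0,"wy":0,"wz":0,"grip":0.0},
    {"tx":0,"ty":0,"tz":0,"wx":0,"wy":0,"wz":0,"grip":0.0},
    {"tx":0,"ty":0,"tz":0,"wx":0,"wy":0,"wz":0,"grip":0.0},
    {"tx":0,"ty":0,"tz":0,"wx":0,"wy":0,"wz":0,"grip":0.0},
    {"tx":0,"ty":0,"tz":0.0001,"wx":0,"wy":0,"wz":3,"grip":0.0},
    {"tx":0,"ty":0,"tz":0.0001,"wx":0,"wy":0,"wz":3,"grip":0.0},
    {"tx":0,"ty":0,"tz":0.0001,"wx":0,"wy":0,"wz":3,"grip":0.0},
    {"tx":0,"ty":0,"tz":0.0001,"wx":0,"wy":0,"wz":3,"grip":0.0},
    {"tx":0,"ty":0,"tz":0.0001,"wx":0,"wy":0,"wz":3,"grip":0.0}
  ],
  "squeeze": 60
}}

```text
t: 18.72
tool_pos: [0.6215, 0.0069, 0.1866]
eef_rot: [0.88, 0.475, -0.001, -0.0]
ft_force: [-2.9, 1.0, 1.6]
gripper_width: 0.131
finger_force: 60.0
```

```bash
python3 -c "from rd import *; rd(4)"
```

```text
t 18.92 yaw,mz,tau6,F,pos
moving [-33.328   0.219  -0.615  -2.855   1.038   1.583 621.497   6.924 186.593] 
held   [-33.155   0.034   0.355  -3.751   0.884   1.956 621.554   6.915 186.566] 
sd [0.012 0.265] w 0.135 j6 0.462
```

Emit:
{"name": "carry_out", "arguments": {
  "increments": [
    {"tx":0,"ty":0,"tz":0.0001,"wx":0,"wy":0,"wz":3,"grip":0.0},
    {"tx":0,"ty":0,"tz":0.0001,"wx":0,"wy":0,"wz":3,"grip":0.0},
    {"tx":0,"ty":0,"tz":0.0001,"wx":0,"wy":0,"wz":3,"grip":0.0},
    {"tx":0,"ty":0,"tz":0.0001,"wx":0,"wy":0,"wz":3,"grip":0.0}
  ]
}}

```text
t: 19.25
tool_pos: [0.6214, 0.007, 0.1862]
eef_rot: [0.925, 0.381, -0.001, -0.0]
ft_force: [-4.7, 1.5, 2.5]
gripper_width: 0.133
finger_force: 60.0
```

```bash
python3 -c "from rd import *; rd(4)"
```

```text
t 19.45 yaw,mz,tau6,F,pos
moving [-45.248   0.212  -0.6    -4.691   1.486   2.477 621.445   6.987 186.185] 
held   [-45.096   0.078   0.356  -4.846   1.882   2.379 621.486   6.991 186.154] 
sd [0.007 0.275] w 0.127 j6 0.671
```

Emit:
{"name": "carry_out", "arguments": {
  "increments": [
    {"tx":0,"ty":0,"tz":0.0001,"wx":0,"wy":0,"wz":3,"grip":0.0},
    {"tx":0,"ty":0,"tz":0.0001,"wx":0,"wy":0,"wz":3,"grip":0.0},
    {"tx":0,"ty":0,"tz":0.0001,"wx":0,"wy":0,"wz":3,"grip":0.0},
    {"tx":0,"ty":0,"tz":0.0001,"wx":0,"wy":0,"wz":3,"grip":0.0},
    {"tx":0,"ty":0,"tz":0.0001,"wx":0,"wy":0,"wz":3,"grip":0.0}
  ]
}}

```text
t: 19.87
tool_pos: [0.6214, 0.0072, 0.1857]
eef_rot: [0.966, 0.257, -0.001, -0.001]
ft_force: [-6.5, 3.5, 4.1]
gripper_width: 0.132
finger_force: 60.1
```

```bash
python3 -c "from rd import *; rd(4)"
```

```text
t 20.07 yaw,mz,tau6,F,pos
moving [-60.172   0.24   -0.577  -6.482   3.452   4.097 621.363   7.16  185.67 ] 
held   [-60.078   0.109   0.361  -5.792   2.268   2.917 621.347   7.188 185.674] 
sd [0.023 0.24 ] w 0.13 j6 0.932
```

Emit:
{"name": "carry_out", "arguments": {
  "increments": [
    {"tx":0,"ty":0,"tz":0.0001,"wx":0,"wy":0,"wz":3,"grip":0.0},
    {"tx":0,"ty":0,"tz":0.0001,"wx":0,"wy":0,"wz":3,"grip":0.0},
    {"tx":0,"ty":0,"tz":0.0001,"wx":0,"wy":0,"wz":3,"grip":0.0},
    {"tx":0,"ty":0,"tz":0.0001,"wx":0,"wy":0,"wz":3,"grip":0.0},
    {"tx":0,"ty":0,"tz":0.0001,"wx":0,"wy":0,"wz":3,"grip":0.0}
  ]
}}

```text
t: 20.48
tool_pos: [0.6213, 0.0074, 0.1852]
eef_rot: [0.992, 0.129, -0.001, -0.001]
ft_force: [-5.8, 4.1, 3.5]
gripper_width: 0.133
finger_force: 60.1
```

```bash
python3 -c "from rd import *; rd(4)"
```

```text
t 20.68 yaw,mz,tau6,F,pos
moving [-75.163   0.31   -0.555  -5.833   4.133   3.509 621.277   7.387 185.215] 
held   [-75.069   0.151   0.383  -5.831   3.045   3.897 621.253   7.443 185.195] 
sd [0.038 0.24 ] w 0.135 j6 1.194
```

Emit:
{"name": "carry_out", "arguments": {
  "increments": [
    {"tx":0,"ty":0,"tz":0.0001,"wx":0,"wy":0,"wz":3,"grip":0.0},
    {"tx":0,"ty":0,"tz":0.0001,"wx":0,"wy":0,"wz":3,"grip":0.0},
    {"tx":0,"ty":0,"tz":0.0001,"wx":0,"wy":0,"wz":3,"grip":0.0},
    {"tx":0,"ty":0,"tz":0.0001,"wx":0,"wy":0,"wz":3,"grip":0.0}
  ]
}}

```text
t: 21.02
tool_pos: [0.6212, 0.0076, 0.1848]
eef_rot: [1.0, 0.025, -0.001, -0.001]
ft_force: [-6.4, 3.7, 3.9]
gripper_width: 0.13
finger_force: 60.1
```

```bash
python3 -c "from rd import *; rd(6)"
```

```text
t 21.32 yaw,mz,tau6,F,pos
moving [-87.158   0.273  -0.538  -6.397   3.664   3.879 621.211   7.621 184.81 ] 
held   [-87.051   0.107   0.293  -6.134   4.091   4.39  621.2     7.643 184.799] 
sd [0.033 0.227] w 0.133 j6 1.403
```

```bash
python3 - <<'E'
from rd import *
im=None
for n in("scene","top"):
    im,d,W=pts(n);w=W.reshape(-1,3);c=im.reshape(-1,3).astype(int)
    m=(w[:,2]>.118)&(w[:,2]<.143)&(np.hypot(w[:,0]-.622,w[:,1]-.008)>.03)&(np.hypot(w[:,0]-.622,w[:,1]-.008)<.06)&(c.min(1)>90)
    for s in(-1,1):
        q=w[m&(s*(w[:,0]-.622)>0)]
        if len(q): print(n,s,len(q),np.median(q,0).round(4))
    if n=="scene": cv2.imwrite("pics/f.png",cv2.resize(im[230:350,220:380],(640,480),interpolation=cv2.INTER_CUBIC))
rd(16)
E
```

```text
scene 1 122 [0.6662 0.0101 0.1339]
t 22.22 yaw,mz,tau6,F,pos
moving [-87.028   0.132   0.128  -7.309   3.836   3.957 621.204   7.643 184.818] 
held   [-87.029   0.129   0.128  -6.224   3.82    3.959 621.205   7.638 184.802] 
sd [0.017 0.   ] w 0.13 j6 1.403
```

View pics/f.png

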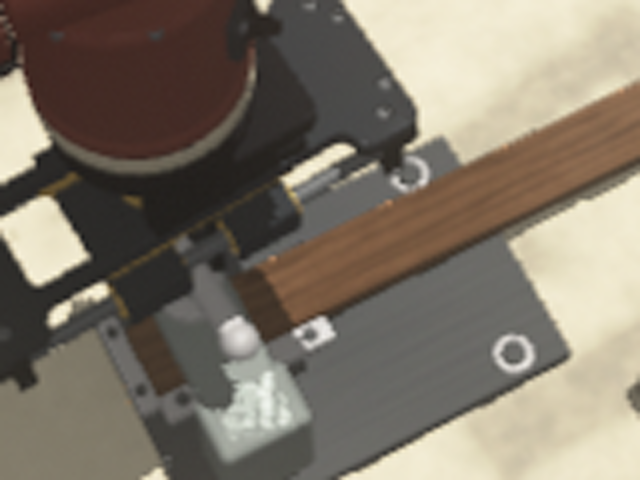

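Emit:
{"name": "carry_out", "arguments": {
  "increments": [
    {"tx":0,"ty":0,"tz":0.0001,"wx":0,"wy":0,"wz":3,"grip":0.0},
    {"tx":0,"ty":0,"tz":0.0001,"wx":0,"wy":0,"wz":3,"grip":0.0},
    {"tx":0,"ty":0,"tz":0.0001,"wx":0,"wy":0,"wz":3,"grip":0.0}
  ]
}}

```text
t: 22.47
tool_pos: [0.6212, 0.0078, 0.1845]
eef_rot: [0.999, -0.054, -0.001, -0.001]
ft_force: [-6.9, 3.9, 4.3]
gripper_width: 0.132
finger_force: 60.1
```

```bash
python3 -c "from rd import *; rd(20)"
```

```text
t 23.47 yaw,mz,tau6,F,pos
moving [-96.155   0.262  -0.533  -6.915   3.942   4.306 621.206   7.771 184.534] 
held   [-96.031   0.153   0.185  -6.316   4.629   4.075 621.205   7.798 184.52 ] 
sd [0.026 0.137] w 0.127 j6 1.56
```

Emit:
{"name": "carry_out", "arguments": {
  "increments": [
    {"tx":0,"ty":0,"tz":0,"wx":0,"wy":0,"wz":0,"grip":0.04},
    {"tx":0,"ty":0,"tz":0,"wx":0,"wy":0,"wz":0,"grip":0.04},
    {"tx":0,"ty":0,"tz":0,"wx":0,"wy":0,"wz":0,"grip":0.04},
    {"tx":0,"ty":0,"tz":0,"wx":0,"wy":0,"wz":0,"grip":0.04},
    {"tx":0,"ty":0,"tz":0,"wx":0,"wy":0,"wz":0,"grip":0.04},
    {"tx":0,"ty":0,"tz":0,"wx":0,"wy":0,"wz":0,"grip":0.04},
    {"tx":0,"ty":0,"tz":-0.01,"wx":0,"wy":0,"wz":0,"grip":0.04},
    {"tx":0,"ty":0,"tz":-0.02,"wx":0,"wy":0,"wz":0,"grip":0.04},
    {"tx":0,"ty":0,"tz":-0.03,"wx":0,"wy":0,"wz":0,"grip":0.04},
    {"tx":0,"ty":0,"tz":-0.03,"wx":0,"wy":0,"wz":0,"grip":0.04},
    {"tx":0,"ty":0,"tz":-0.03,"wx":0,"wy":0,"wz":0,"grip":0.04},
    {"tx":0,"ty":0,"tz":0,"wx":0,"wy":0,"wz":0,"grip":0.04},
    {"tx":0,"ty":0,"tz":0,"wx":0,"wy":0,"wz":0,"grip":0.04},
    {"tx":0,"ty":0,"tz":0,"wx":0,"wy":0,"wz":0,"grip":0.04}
  ]
}}

```text
t: 24.63
tool_pos: [0.6219, 0.0067, 0.305]
eef_rot: [0.999, -0.054, 0.0, 0.0]
ft_force: [0.1, -0.8, -0.8]
gripper_width: 0.462
finger_force: 0.0
```

```bash
python3 - <<'E'
from rd import *
im,d,W=pts("scene");w=W.reshape(-1,3);b,g,r=[im[...,i].astype(int) for i in range(3)]
m=(w[:,2]>.118)&(w[:,2]<.145)&(np.hypot(w[:,0]-.622,w[:,1]-.008)<.06)
print('bar',cv2.minAreaRect(w[m][:,:2].astype(np.float32)))
m=(W[...,2]>.0235)&(W[...,2]<.032)&(W[...,0]>.59)&(W[...,0]<.67)&(W[...,1]>.03)&(W[...,1]<.3)&(r>b+8)
k,l,s,_=cv2.connectedComponentsWithStats(m.astype(np.uint8));q=W[l==1+np.argmax(s[1:,4])]
a=np.arange(.07,.26,.008)
for f in(np.min,np.max):
    p=np.polyfit(a,[f(q[abs(q[:,1]-t)<.004][:,0]) for t in a],1);print(p,np.polyval(p,.129))
print('end y',q[:,1].max(),[np.median(q[abs(q[:,1]-t)<.006][:,2]).round(4) for t in(.06,.12,.18,.24,.27)])
rd(3)
E
```

```text
bar ((0.6257069110870361, 0.008204430341720581), (0.016598176211118698, 0.10069981217384338), 84.77449035644531)
[0.03501766 0.60572945] 0.610246724231606
[0.03551394 0.63999025] 0.6445715448319774
end y 0.2787715360173394 [np.float64(0.0261), np.float64(0.0263), np.float64(0.026), np.float64(0.0263), np.float64(0.0267)]
t 24.83 yaw,mz,tau6,F,pos
moving [-96.206   0.021  -0.001  -0.664   0.599  -1.054 621.414   6.761 303.728] 
held   [-96.211  -0.003  -0.001   0.859  -0.361  -0.054 621.233   6.784 302.924] 
sd [0.002 0.   ] w 0.461 j6 1.563
```

```bash
python3 -c "from rig import ticket; print(ticket.hand_in())"
```

```text
the job is handed in; nothing more can be done
None
```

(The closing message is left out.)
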